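Nest the turned bushes for inspection

TASK

Put each of the four flanged bushes from the lathe into the round plastic inspection nest of its own size, smallest bush in the smallest nest and so on up to the largest, standing upright with its flange flat on the floor of the well. Set them down rather than dropping them, and leave the plain cylinder and the hexagonal blank where they stand.

Things in the scene. Friction and masses are not known exactly. Their poses are not given: they have to be found in the camera images.
- bush_small: the smallest of four loose bare-aluminium flanged bushes, standing on its flange, about 36 g: round flange 32 mm in diameter and 8 mm thick, on it a coaxial round hub 18 mm in diameter, 36 mm tall overall, with a dark bore mouth 10 mm wide at the top. Origin: centre of the flange's underside; z up along its axis, so the hub is to be gripped between z = 12 and 36 mm.
- bush_medium: the second smallest of four loose bare-aluminium flanged bushes, standing on its flange, about 80 g: round flange 44 mm in diameter and 8 mm thick, on it a coaxial round hub 28 mm in diameter, 40 mm tall overall, with a dark bore mouth 16 mm wide at the top. Origin: centre of the flange's underside; z up along its axis, so the hub is to be gripped between z = 12 and 40 mm.
- bush_large: the second largest of four loose bare-aluminium flanged bushes, standing on its flange, about 160 g: round flange 56 mm in diameter and 8 mm thick, on it a coaxial round hub 40 mm in diameter, 44 mm tall overall, with a dark bore mouth 22 mm wide at the top. Origin: centre of the flange's underside; z up along its axis, so the hub is to be gripped between z = 12 and 44 mm.
- bush_xlarge: the largest of four loose bare-aluminium flanged bushes, standing on its flange, about 270 g: round flange 68 mm in diameter and 8 mm thick, on it a coaxial round hub 52 mm in diameter, 48 mm tall overall, with a dark bore mouth 30 mm wide at the top. Origin: centre of the flange's underside; z up along its axis, so the hub is to be gripped between z = 12 and 48 mm.
- nest_small: the smallest of four grey plastic inspection nests, round, shallow open dishes fixed to the bench: 60 mm across outside, well 50 mm across inside, rim 14 mm above the bench, wall 5 mm, well floor 6 mm above the bench; it takes the smallest bush. Origin: centre of its underside, on the bench; z up.
- nest_medium: the second smallest of four grey plastic inspection nests, round, shallow open dishes fixed to the bench: 72 mm across outside, well 62 mm across inside, rim 14 mm above the bench, wall 5 mm, well floor 6 mm above the bench; it takes the second smallest bush. Origin: centre of its underside, on the bench; z up.
- nest_large: the second largest of four grey plastic inspection nests, round, shallow open dishes fixed to the bench: 84 mm across outside, well 74 mm across inside, rim 14 mm above the bench, wall 5 mm, well floor 6 mm above the bench; it takes the second largest bush. Origin: centre of its underside, on the bench; z up.
- nest_xlarge: the largest of four grey plastic inspection nests, round, shallow open dishes fixed to the bench: 96 mm across outside, well 86 mm across inside, rim 14 mm above the bench, wall 5 mm, well floor 6 mm above the bench; it takes the largest bush. Origin: centre of its underside, on the bench; z up.
- plain_slug: a loose plain aluminium cylinder, 34 mm in diameter, 42 mm tall, without flange or bore, upright; not part of the job. Origin: centre of its underside; z up.
- hex_blank: a loose aluminium hexagonal blank, 36 mm across flats, 38 mm tall, without flange or bore, upright; not part of the job. Origin: centre of its underside; z up.
Not all that is in view belongs to the job. What is shaped like the bush_medium but green is not meant.

How it is judged:
At the end, for the whole second after the job is handed in: Each bush stands upright (within 0.1 rad) and at rest in the nest of its own size, its axis within 13 mm of the nest's (anywhere in the well), its underside on the well's floor (3 to 9.5 mm above the nest's underside); the plain cylinder and the hexagonal blank are within 20 mm of where they began (horizontal distance between bush_small and nest_small below 0.013 m and z of bush_small in the frame of nest_small between 0.003 and 0.0095 m and angle between each of bush_small, bush_medium, bush_large, bush_xlarge's own z axis and vertical below 0.1 rad and linear speed of each of bush_small, bush_medium, bush_large, bush_xlarge below 0.02 m/s and angular speed of each of bush_small, bush_medium, bush_large, bush_xlarge below 0.2 rad/s and horizontal distance between bush_medium and nest_medium below 0.013 m and z of bush_medium in the frame of nest_medium between 0.003 and 0.0095 m and horizontal distance between bush_large and nest_large below 0.013 m and z of bush_large in the frame of nest_large between 0.003 and 0.0095 m and horizontal distance between bush_xlarge and nest_xlarge below 0.013 m and z of bush_xlarge in the frame of nest_xlarge between 0.003 and 0.0095 m and distance of each of plain_slug, hex_blank from where it was at the start of the episode below 0.02 m); the robot touches nothing.
It fails at once if a bush is let go of (or thrown) with its underside more than 25 mm above the bench ((height (world z) of bush_small above 0.025 m and contact force between the fingers and bush_small below 0.01 N) or (height (world z) of bush_medium above 0.025 m and contact force between the fingers and bush_medium below 0.01 N) or (height (world z) of bush_large above 0.025 m and contact force between the fingers and bush_large below 0.01 N) or (height (world z) of bush_xlarge above 0.025 m and contact force between the fingers and bush_xlarge below 0.01 N)).
It fails at once if the plain cylinder or the hexagonal blank is moved by more than 20 mm (distance of any of plain_slug, hex_blank from where it was at the start of the episode above 0.02 m).
It also fails if it takes over 109 s, if anything falls off the work surface, if the arm or the gripper's body presses on something with over 40 N, if the wrist force passes 120 N, or if a joint passes its speed limit or range.

ROBOT

A 6-joint arm with a two-finger parallel gripper is mounted at the origin on the work surface. World frame = base frame: x ahead of the robot, y to its left, z up, the work surface at z = 0. Lengths are in m, angles in rad, forces in N, time in s.
With the tool pointing down it reaches from about 0.25 to 0.725 m from the base axis. Payload 4 kg.
Tool frame: the origin (TCP) lies on the centre line of the jaws, within the pads' length; the fingertips stand 14 mm ahead of it and the grasp point (between the pads) lies 5 mm behind it; z points along the fingers, x is the direction in which the jaws open and shut, and the axes are right-handed (so a half turn about z gives the same grasp; the last joint's range is limited). The gripper opens to 85 mm and grips with 20 to 120 N. Pads are 22 mm wide; open, the fingers measure 114 mm over their backs; the gripper's body (76 mm by 85 mm) begins 54 mm behind the grasp point. The pads swing forward as they close: fully open they stand 13 mm farther back than shut.
Start: joints at [-1.174, 0.241, 0.005, 1.335, 0, 1.571], TCP at [0.193, -0.461, 0.245] pointing down, gripper open.
Joint ranges: [-2.72, 2.72], [-1.05, 1.87], [-1.09, 1.28], [-1.99, 2.15], [-1.42, 1.44], [-3.14, 3.14]. Speed limits (rad/s): [2.79, 2.79, 3.14, 3.14, 3.14, 3.14].

INTERFACE

Orientations are given as a unit quaternion [x, y, z, w].
In Python, from workcell import get_obs, optics, ticket gives the robot as it stands.
- The arm moves only by the shell command python3 -m inch 'ROWS'. ROWS is JSON, a list that holds one entry, the list of rows, each a list of 5 numbers: the finger opening in cm, from 0 to 8.54, then the shift along the tool's x, y, z in cm, then the turn about the tool's z in degrees. In form: [[[fingers, dx, dy, dz, roll], ...]]. A call has exactly 5 rows; each row is the pose to reach, as a shift and turn from the pose measured when the call began, along the tool's axes at that moment; what a row does not reach only later rows make up. A row lasts 1/8 s, in which the tool goes at most 62.5 mm and 10.7 degrees, less where a joint would pass 70% of its speed; a pose out of reach is approached as far as the arm can. A call with a gripper value outside its range is refused whole. The fingers move at their own pace and stop on an object; the grip force is fixed at half the most. Time passes only in rows, so rows that repeat a pose let the fingers close, or fill a call up. It gives the time, the measured TCP pose, the force and the opening at its end, in the units of the state.
- get_obs(): the state, without advancing time (a new reading comes with each control period).
- optics.camera(name): name is "scene" or "top"; returns (picture, depth): 420x560x3 uint8, red, green, blue; 420x560 float32, m along the optical axis (not along the pixel's ray), 0 where there is no reading.
- optics.camera_info(name): a dict with "vfov" (degrees; the focal length in pixels is half the picture's height over the tangent of half this angle, whatever the lens; pixels are square), "cx", "cy" (the principal point, pixels), "R" (3x3) and "t" (3): a world point X has camera coordinates R X + t. Camera axes: x right, y down, z forward; pixel columns grow to the right and rows downward; lengths in m; the calibration is good to about 2 mm. A picture is of the moment at which its call begins. camera_info takes no time and is no camera call.
- ticket.job_done(): hands the job in, once; it reports no verdict.
The state is a dict: "clock": time; "joint_pos": joint angles; "joint_vel": joint speeds; "tau": joint torques, N m; "eef_pos": TCP position; "tool_rot": TCP orientation; "ft_force": force on the tool from outside, world axes, zero at the start; "ft_torque": the same for the moment, N m; "grip_width": finger opening in m.
Only numpy, scipy, OpenCV 4.12 (cv2) and the standard library are available. Lean on these libraries where they do the work, as an engineer would, in place of code of your own. Each camera call takes 0.05 s, during which the arm holds its last target.

## Working session

There is one attempt and no reset: what is moved stays moved. The work goes in short steps, Python scripts to look and compute and a shell command to move; the robot and the scene stay as the last step left them, time stands still between calls to the robot, and variables do not carry over. Pictures are saved under pics/ and viewed, and the job is handed in when it is done.

```bash
ls; mkdir -p pics
python3 - <<'E'
from workcell import get_obs, optics
import cv2, numpy as np
o=get_obs(); print({k:np.round(v,4).tolist() for k,v in o.items()})
for n in("top","scene"):
    p,d=optics.camera(n); np.savez(f"pics/{n}0.npz",p=p,d=d); cv2.imwrite(f"pics/{n}0.png",p[:,:,::-1]); print(n,optics.camera_info(n), (d==0).mean())
E
```

```text
pics
{'clock': 0.0, 'joint_pos': [-1.174, 0.2414, 0.0037, 1.3352, 0.0, 1.5708], 'joint_vel': [-0.0008, 0.0015, -0.0007, 0.0006, -0.0015, -0.0001], 'tau': [0.0002, -37.2325, 25.2401, 0.0171, 0.0002, 0.0], 'eef_pos': [0.193, -0.4606, 0.2444], 'tool_rot': [0.8326, -0.5539, -0.0009, -0.0006], 'ft_force': [-0.4108, 0.1602, -0.0639], 'ft_torque': [0.0645, -0.015, 0.0243], 'grip_width': 0.0852}
top {'vfov': 44.48847104025675, 'cx': 275.29236025588574, 'cy': 205.5482165125429, 'R': array([[ 0.01691294, -0.99977588, -0.01273315],
       [-0.99287229, -0.01529078, -0.11819816],
       [ 0.11797697,  0.01464147, -0.99290839]]), 't': array([0.01004899, 0.51718016, 1.45298344])} 0.003784013605442177
scene {'vfov': 45.4832599880023, 'cx': 280.61334097917603, 'cy': 203.6296573642202, 'R': array([[ 0.6540495 ,  0.7562307 , -0.01828577],
       [ 0.56540033, -0.50477717, -0.65232084],
       [-0.50253529,  0.41631134, -0.75772234]]), 't': array([-0.35975898, -0.27265416,  1.42994863])} 0.004285714285714286
```

View pics/top0.png

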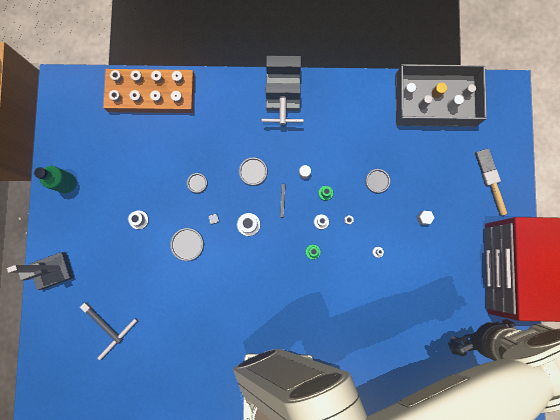

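View pics/scene0.png

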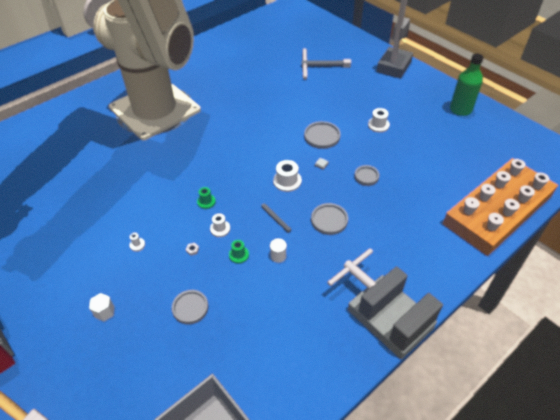

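```bash
cat > h.py <<'E'
import numpy as np, cv2
from workcell import get_obs, optics
def cam(n):
    c=optics.camera_info(n); c['f']=210/np.tan(np.radians(c['vfov'])/2); c['C']=-c['R'].T@c['t']; return c
def ray(c,uv,z):
    uv=np.atleast_2d(uv).astype(float)
    d=np.c_[(uv[:,0]-c['cx'])/c['f'],(uv[:,1]-c['cy'])/c['f'],np.ones(len(uv))]@c['R']
    s=(z-c['C'][2])/d[:,2]; return c['C']+s[:,None]*d
def proj(c,X):
    q=np.atleast_2d(X)@c['R'].T+c['t']; return q[:,:2]/q[:,2:]*c['f']+[c['cx'],c['cy']]
def cloud(c,d):
    v,u=np.mgrid[:420,:560]; q=np.stack([(u-c['cx'])/c['f']*d,(v-c['cy'])/c['f']*d,d],-1)
    return (q-c['t'])@c['R']
def toolmove(X,psi=None):
    pass
E
python3 - <<'E'
from h import *
for n in("top","scene"):
    z=np.load(f"pics/{n}0.npz"); p,d=z['p'],z['d']; c=cam(n); P=cloud(c,d)
    hsv=cv2.cvtColor(p,cv2.COLOR_RGB2HSV)
    m=((hsv[...,1]<90)&(d>0)&(P[...,0]>.2)&(P[...,0]<.7)&(abs(P[...,1])<.6)&(P[...,2]<.08)).astype(np.uint8)
    g=((hsv[...,1]>90)&(hsv[...,0]>45)&(hsv[...,0]<80)&(d>0)&(P[...,0]>.2)&(P[...,0]<.7)).astype(np.uint8)
    print(n,c['C'])
    for nm,mm in(('grey',m),('green',g)):
      k,l,s,ce=cv2.connectedComponentsWithStats(mm)
      for i in range(1,k):
        if s[i,4]<20: continue
        cs,_=cv2.findContours((l==i).astype(np.uint8),cv2.RETR_EXTERNAL,cv2.CHAIN_APPROX_NONE)
        ct=cs[0][:,0]
        Z=P[l==i][:,2]; (a,b),r=cv2.minEnclosingCircle(ray(c,ct,0)[:,:2].astype(np.float32))
        print(nm,ce[i].round(1),s[i,4],'c0',np.round([a,b],3),'diam mm',round(2000*r),'zmax',np.round(1000*np.percentile(Z,[5,50,97])),'V',int(np.median(hsv[...,2][l==i])))
E
python3 - <<'E'
import cv2
a=cv2.imread('pics/top0.png')[150:280,110:450]
cv2.imwrite('pics/crop0.png',cv2.resize(a,None,fx=2.35,fy=2.35,interpolation=cv2.INTER_CUBIC))
E
```

```text
top [ 0.34190532 -0.00331899  1.50393714]
grey [482.9 163.7] 250 c0 [ 0.645 -0.603] diam mm 109 zmax [ 4. 15. 22.] V 157
grey [252.6 171. ] 627 c0 [0.623 0.088] diam mm 86 zmax [-0.  6. 17.] V 212
grey [304.4 171.4] 131 c0 [ 0.624 -0.066] diam mm 40 zmax [ 6. 40. 46.] V 250
grey [377.5 180.5] 471 c0 [ 0.6   -0.282] diam mm 73 zmax [-0.  6. 16.] V 189
grey [196.5 182.6] 325 c0 [0.586 0.254] diam mm 62 zmax [ 0.  7. 17.] V 208
grey [282.3 200.2] 103 c0 [ 0.538 -0.001] diam mm 96 zmax [ 4.  9. 16.] V 146
grey [137.9 219.2] 296 c0 [0.474 0.425] diam mm 61 zmax [ 3. 39. 49.] V 226
grey [425.3 217.4] 186 c0 [ 0.492 -0.422] diam mm 50 zmax [ 4. 35. 42.] V 249
grey [248.1 224.1] 429 c0 [0.465 0.098] diam mm 69 zmax [ 2. 44. 52.] V 246
grey [213.3 218.5] 81 c0 [0.479 0.202] diam mm 33 zmax [ 1.  8. 16.] V 217
grey [321.  221.3] 179 c0 [ 0.476 -0.116] diam mm 44 zmax [ 1. 10. 43.] V 247
grey [348.7 219.5] 68 c0 [ 0.483 -0.197] diam mm 28 zmax [-2.  8. 14.] V 209
grey [490.2 268.4] 826 c0 [ 0.35  -0.618] diam mm 242 zmax [12. 48. 77.] V 71
grey [186.4 244.1] 853 c0 [0.403 0.277] diam mm 97 zmax
[... 1304 characters left out ...]
y [277.9 249.5] 333 c0 [ 0.608 -0.057] diam mm 63 zmax [ 0. 37. 43.] V 233
grey [191.9 248.3] 119 c0 [ 0.48  -0.199] diam mm 32 zmax [-0.  7. 11.] V 200
grey [189.5 306.3] 948 c0 [ 0.596 -0.283] diam mm 77 zmax [ 2.  5. 14.] V 177
grey [101.4 306.5] 506 c0 [ 0.478 -0.417] diam mm 67 zmax [ 1. 34. 39.] V 237
grey [  4.8 344.3] 130 c0 [ 0.426 -0.595] diam mm 69 zmax [15. 34. 58.] V 79
grey [ 41.9 416.2] 38 c0 [ 0.603 -0.599] diam mm 26 zmax [14. 18. 21.] V 191
green [468.3  87.9] 879 c0 [0.539 0.739] diam mm 259 zmax [ 20.  89. 141.] V 92
green [205.9 198.7] 182 c0 [ 0.376 -0.089] diam mm 64 zmax [ 4. 10. 40.] V 155
green [238.6 252.2] 244 c0 [ 0.552 -0.129] diam mm 58 zmax [ 4. 13. 40.] V 162
```

View pics/crop0.png

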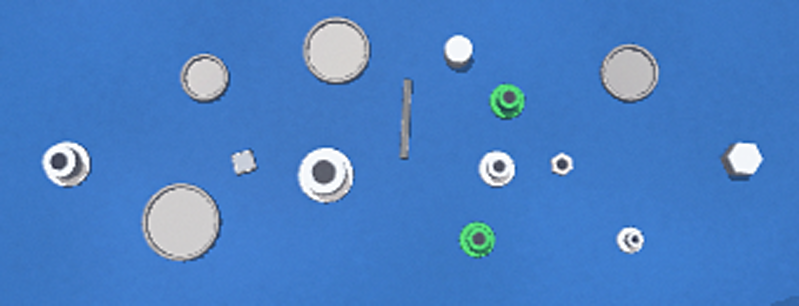

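The crop shows the candidates, in full top-image pixels.
- **Bushes:** small at (378,252), medium at (321,221), large at (138,219), xlarge at (248,224).
- **Lookalikes to leave:** green ones at (326,193) and (313,252), a low nut at (349,219), the slug at (305,171), the hex blank at (427,217), and bushes in the orange tray (off the job).
- **Nests, by outside diameter:** small at (197,183), medium at (378,181), large at (253,171), xlarge at (187,245).

Next I refine these positions using both views.

```bash
cat > meas.py <<'E'
from h import *
N={'small':(.584,.252,60),'medium':(.598,-.282,72),'large':(.62,.088,84),'xlarge':(.401,.276,96)}
B={'small':(.388,-.281,36,18,32),'medium':(.472,-.114,40,28,44),'large':(.47,.425,44,40,56),'xlarge':(.462,.1,48,52,68),
}
E
python3 - <<'E'
from meas import *
for n in("top","scene"):
    z=np.load(f"pics/{n}0.npz"); p,d=z['p'],z['d']; c=cam(n); P=cloud(c,d); hsv=cv2.cvtColor(p,cv2.COLOR_RGB2HSV)
    m=((hsv[...,1]<90)&(d>0)).astype(np.uint8)
    for k,(x,y,D) in N.items():
        u=proj(c,[x,y,.014])[0]; l=cv2.connectedComponents(m)[1]; i=l[int(u[1]),int(u[0])]
        ct=max(cv2.findContours((l==i).astype(np.uint8),cv2.RETR_EXTERNAL,cv2.CHAIN_APPROX_NONE)[0],key=len)[:,0]
        w=ray(c,ct,.010)[:,:2].astype(np.float32); e=cv2.fitEllipse(w); print(n,'nest',k,np.round(e[0],4),np.round(e[1],3))
    for k,(x,y,h,dh,df) in B.items():
        h/=1000
        near=np.hypot(P[...,0]-x,P[...,1]-y)<df/2000+.004
        t=near&(P[...,2]>h-.007)&(m>0); q=P[t][:,:2]
        e=cv2.minEnclosingCircle(q.astype(np.float32))
        u=proj(c,[x,y,h])[0]; g=hsv[...,2].astype(int)
        v0,u0=int(round(u[1])),int(round(u[0])); r=12
        W=np.zeros(g.shape,bool); W[v0-r:v0+r+1,u0-r:u0+r+1]=1
        bl=(g<130)&(hsv[...,1]<120)&W&near
        kk,l,s,ce=cv2.connectedComponentsWithStats(bl.astype(np.uint8))
        o=[(s[i,4],ray(c,ce[i],h)[0,:2].round(4).tolist()) for i in range(1,kk) if s[i,4]>3]
        print(n,'bush',k,'topmean',q.mean(0).round(4),len(q),'mec',np.round(e[0],4),round(e[1]*2000),'bore',o)
E
```

```text
top nest small [0.5842 0.2524] [0.057 0.058]
top nest medium [ 0.5983 -0.2804] [0.069 0.07 ]
top nest large [0.6214 0.0876] [0.081 0.083]
top nest xlarge [0.4027 0.2755] [0.093 0.094]
top bush small topmean [ 0.3897 -0.2801] 28 mec [ 0.3895 -0.2809] 18 bore [(np.int32(6), [0.3899, -0.281])]
top bush medium topmean [ 0.4752 -0.1164] 71 mec [ 0.4756 -0.1168] 28 bore [(np.int32(16), [0.4754, -0.1156])]
top bush large topmean [0.4729 0.4187] 152 mec [0.4724 0.4194] 41 bore [(np.int32(35), [0.4727, 0.4207]), (np.int32(35), [0.4651, 0.4004])]
top bush xlarge topmean [0.4641 0.0965] 252 mec [0.4642 0.0964] 52 bore [(np.int32(69), [0.4643, 0.0976]), (np.int32(4), [0.4483, 0.0747])]
scene nest small [0.5878 0.246 ] [0.058 0.064]
scene nest medium [ 0.6013 -0.2848] [0.07  0.074]
scene nest large [0.6243 0.0822] [0.082 0.088]
scene nest xlarge [0.4068 0.2687] [0.093 0.101]
scene bush small topmean [ 0.3924 -0.2846] 54 mec [ 0.3919 -0.285 ] 22 bore []
scene bush medium topmean [ 0.4783 -0.1202] 110 mec [ 0.4775 -0.1193] 28 bore [(np.int32(11), [0.4777, -0.1198])]
scene bush large topmean [0.4752 0.4149] 130 mec [0.4758 0.4182] 46 bore [(np.int32(13), [0.4757, 0.4145]), (np.int32(15), [0.4871, 0.3801])]
scene bush xlarge topmean [0.4673 0.0919] 259 mec [0.4655 0.0944] 58 bore [(np.int32(51), [0.4671, 0.0923])]
```

```bash
cat > go.py <<'E'
import sys
from h import *
from scipy.spatial.transform import Rotation as R
# usage: go.py x y z [heading deg of jaw axis]
a=[float(v) for v in sys.argv[1:]]
o=get_obs(); M=R.from_quat(o['tool_rot']).as_matrix(); p=np.array(o['eef_pos'])
print('clock',round(float(o['clock']),2),'tcp',p.round(4),'head',round(float(np.degrees(np.arctan2(M[1,0],M[0,0]))),1),'tilt',round(float(np.degrees(np.arccos(-M[2,2]))),2),'q',np.round(o['joint_pos'],2),'F',np.round(o['ft_force'],1),'w',round(float(o['grip_width'])*1000,1))
if len(a)>=3:
    print('cm', (M.T@(np.array(a[:3])-p)*100).round(2))
    if len(a)>3:
        h=np.degrees(np.arctan2(M[1,0],M[0,0])); r=(h-a[3]+90)%180-90; print('roll',round(float(r),1))
E
python3 go.py .391 -.283 .10; python3 go.py .391 -.283 .028|tail -1
```

```text
clock 0.1 tcp [ 0.193  -0.4606  0.2445] head -67.3 tilt 0.11 q [-1.17  0.24  0.    1.34  0.    1.57] F [-0.8 -0.5 -0.3] w 85.4
cm [ -8.71 -25.12  14.47]
cm [ -8.69 -25.12  21.67]
```

```bash
python3 -m inch '[[[6,-3,-8,3,0],[5,-6,-16,7,0],[5,-8.7,-25.1,10,0],[5,-8.7,-25.1,14.4,0],[5,-8.7,-25.1,14.4,0]]]'; python3 go.py .391 -.283 .028
```

```text
clock: 0.72
eef_pos: [0.3918, -0.2817, 0.0994]
tool_rot: [0.833, -0.554, -0.001, -0.001]
ft_force: [1.0, -0.1, 0.0]
grip_width: 0.0502
clock 0.72 tcp [ 0.3918 -0.2817  0.0994] head -67.2 tilt 0.1 q [-0.62  0.33 -0.28  0.96  0.    2.12] F [ 1.  -0.1  0. ] w 50.2
cm [0.1  0.13 7.14]
```

```bash
python3 -m inch '[[[5,0.1,0.1,2.5,0],[5,0.1,0.1,5,0],[5,0.1,0.1,6.5,0],[5,0.1,0.1,7.1,0],[5,0.1,0.1,7.1,0]]]'; python3 go.py .391 -.283 .028
cat > snap.py <<'E'
import sys
from h import *
n,name,x,y=sys.argv[1],sys.argv[2],float(sys.argv[3]),float(sys.argv[4])
p,d=optics.camera(n); np.savez(f'pics/{name}.npz',p=p,d=d); u=proj(cam(n),[x,y,.03])[0].astype(int); r=60
u[0]=np.clip(u[0],r,560-r);u[1]=np.clip(u[1],r,420-r)
cv2.imwrite(f'pics/{name}.png',cv2.resize(p[u[1]-r:u[1]+r,u[0]-r:u[0]+r,::-1],None,fx=4,fy=4,interpolation=cv2.INTER_CUBIC)); print('crop origin',u-r)
E
python3 snap.py scene s1 .391 -.283
```

```text
clock: 1.35
eef_pos: [0.3912, -0.2831, 0.0285]
tool_rot: [0.833, -0.554, -0.001, -0.001]
ft_force: [-0.7, -0.2, 0.5]
grip_width: 0.0503
clock 1.35 tcp [ 0.3912 -0.2831  0.0285] head -67.3 tilt 0.1 q [-0.63  0.42 -0.37  0.79  0.    2.12] F [-0.7 -0.2  0.5] w 50.3
cm [-0.02  0.01  0.05]
crop origin [ 74 176]
```

View pics/s1.png

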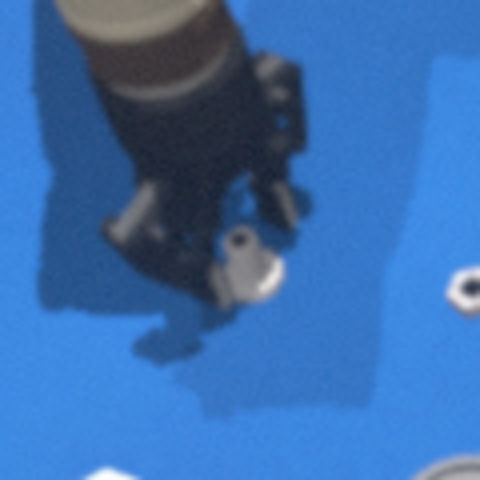

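The small bush (crop ~(242,255)) stands between the two pads. I'm closing on it.

```bash
python3 -m inch '[[[1,0,0,0,0],[1,0,0,0,0],[1,0,0,0,0],[1,0,0,0,0],[1,0,0,0,0]]]'; python3 go.py
```

```text
clock: 2.02
eef_pos: [0.3922, -0.284, 0.03]
tool_rot: [0.833, -0.554, 0.001, -0.0]
ft_force: [-0.4, 0.2, 6.0]
grip_width: 0.0154
clock 2.02 tcp [ 0.3922 -0.284   0.03  ] head -67.3 tilt 0.11 q [-0.63  0.42 -0.36  0.79  0.    2.12] F [-0.4  0.2  6. ] w 15.4
```

```bash
python3 -m inch '[[[1,0,0,-1,0],[1,0,0,-3,0],[1,0,0,-5,0],[1,0,0,-8,0],[1,0,0,-8,0]]]'; python3 go.py .586 .249 .11 -67;python3 snap.py scene s2 .391 -.283
```

```text
clock: 2.65
eef_pos: [0.3937, -0.2851, 0.1127]
tool_rot: [0.833, -0.554, 0.004, -0.0]
ft_force: [-0.3, -0.5, -0.7]
grip_width: 0.0158
clock 2.65 tcp [ 0.3937 -0.2851  0.1127] head -67.3 tilt 0.42 q [-0.63  0.31 -0.27  0.99  0.    2.12] F [-0.3 -0.5 -0.7] w 15.8
cm [-41.82 -38.39   0.2 ]
roll -0.3
crop origin [ 74 176]
```

View pics/s2.png

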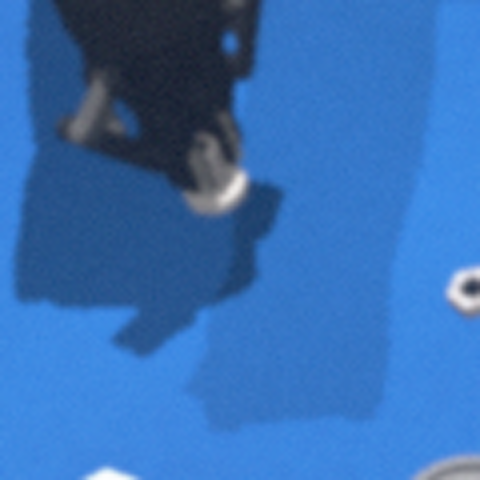

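Held and lifted: the flange shows under the jaws at crop (215,195). The width reads 15.8 mm against an 18 mm hub, so I'll measure how it hangs.

```bash
python3 snap.py top t2 .393 -.285
python3 - <<'E'
from h import *
for n,f in(("scene","s2"),("top","t2")):
    z=np.load(f"pics/{f}.npz"); p,d=z['p'],z['d']; c=cam(n); P=cloud(c,d)
    hsv=cv2.cvtColor(p,cv2.COLOR_RGB2HSV)
    near=(np.hypot(P[...,0]-.393,P[...,1]+.285)<.03)&(P[...,2]>.05)&(P[...,2]<.14)&(hsv[...,2]>110)
    q=P[near]; s=np.argsort(q[:,2]); q=q[s]
    print(n,len(q)); print(np.c_[q,hsv[near][s][:,2]].round(3)[:45:2])
E
```

```text
crop origin [320 190]
scene 138
[[ 4.06e-01 -2.89e-01  8.00e-02  1.45e+02]
 [ 4.04e-01 -2.97e-01  8.10e-02  1.40e+02]
 [ 4.08e-01 -2.91e-01  8.30e-02  1.50e+02]
 [ 4.08e-01 -2.80e-01  8.40e-02  1.32e+02]
 [ 4.04e-01 -2.80e-01  8.40e-02  1.91e+02]
 [ 4.09e-01 -2.83e-01  8.40e-02  1.36e+02]
 [ 4.06e-01 -2.95e-01  8.40e-02  1.39e+02]
 [ 4.04e-01 -2.74e-01  8.50e-02  1.54e+02]
 [ 4.08e-01 -2.89e-01  8.50e-02  1.64e+02]
 [ 4.01e-01 -2.73e-01  8.50e-02  1.76e+02]
 [ 4.04e-01 -2.98e-01  8.60e-02  1.37e+02]
 [ 4.08e-01 -2.86e-01  8.60e-02  1.77e+02]
 [ 4.10e-01 -2.85e-01  8.60e-02  1.56e+02]
 [ 3.95e-01 -3.02e-01  8.70e-02  1.37e+02]
 [ 4.00e-01 -3.00e-01  8.70e-02  1.37e+02]
 [ 4.07e-01 -2.92e-01  8.70e-02  1.56e+02]
 [ 3.98e-01 -2.99e-01  8.70e-02  1.36e+02]
 [ 4.07e-01 -2.85e-01  8.80e-02  2.16e+02]
 [ 4.03e-01 -2.85e-01  8.80e-02  2.00e+02]
 [ 3.93e-01 -3.01e-01  8.80e-02  1.31e+02]
 [ 3.91e-01 -2.71e-01  8.80e-02  1.48e+02]
 [ 3.95e-01 -2.76e-01  8.80e-02  1.52e+02]
 [ 4.00e-01 -2.86e-01  8.80e-02  1.38e+02]]
top 0
[]
```

View pics/t2.png

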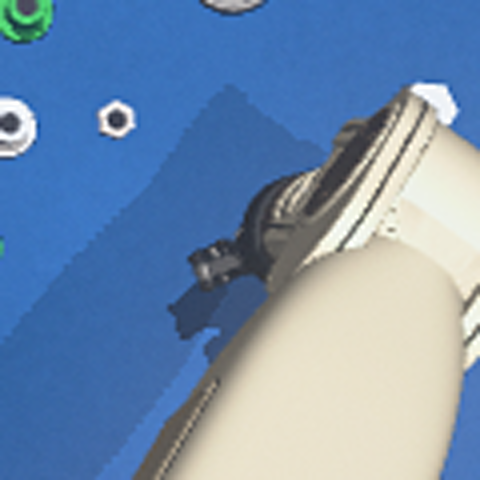

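The flange top reads 0.088 and the underside about 0.080, level and centred. It hangs 0.030–0.032 below the TCP. Now carrying it to the small nest.

```bash
python3 -m inch '[[[1,-3,-3,0,-8],[1,-7,-6.5,0,-16],[1,-11,-10.5,0,-24],[1,-15.5,-14.5,0,-32],[1,-20,-18.5,0,-40]]]'; python3 go.py .586 .249 .11
```

```text
clock: 3.38
eef_pos: [0.4848, -0.0261, 0.109]
tool_rot: [0.972, -0.234, 0.0, 0.0]
ft_force: [1.1, -0.6, -0.5]
grip_width: 0.016
clock 3.38 tcp [ 0.4848 -0.0261  0.109 ] head -27.0 tilt 0.04 q [-0.05  0.32 -0.27  0.99 -0.    1.99] F [ 1.1 -0.6 -0.5] w 16.0
cm [ -3.47 -29.11  -0.12]
```

```bash
python3 -m inch '[[[1,-0.7,-6,0,-4],[1,-1.4,-12,0,-8],[1,-2.1,-18,0,-12],[1,-2.8,-24,0,-16],[1,-3.5,-27.5,0,-20]]]'; python3 -m inch '[[[1,0,-1.5,0,0],[1,0,-1.5,0,0],[1,0,-1.5,0,0],[1,0,-1.5,0,0],[1,0,-1.5,0,0]]]';python3 go.py .586 .249 .06;python3 snap.py scene s3 .586 .249
```

```text
clock: 4.0
eef_pos: [0.5782, 0.2375, 0.1069]
tool_rot: [0.998, -0.059, -0.001, 0.001]
ft_force: [0.2, -0.4, -0.6]
grip_width: 0.0155
clock: 4.62
eef_pos: [0.5801, 0.2513, 0.1073]
tool_rot: [0.998, -0.06, -0.001, 0.001]
ft_force: [-0.1, 0.1, 0.4]
grip_width: 0.0155
clock 4.62 tcp [0.5801 0.2513 0.1073] head -6.8 tilt 0.12 q [ 0.41  0.59  0.16  1.15 -0.    2.1 ] F [-0.1  0.1  0.4] w 15.5
cm [0.62 0.15 4.73]
crop origin [307 107]
```

View pics/s3.png

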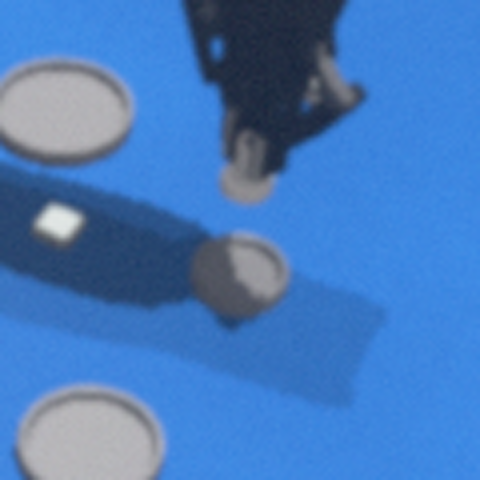

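The bush hangs above the small nest (crop (240,275)). Lowering it.

```bash
python3 -m inch '[[[1,0.6,0.1,2,0],[1,0.6,0.1,4,0],[1,0.6,0.1,5.5,0],[1,0.6,0.1,6.3,0],[1,0.6,0.1,6.7,0]]]'; python3 go.py .586 .249 .036;python3 snap.py scene s4 .586 .249
```

```text
clock: 5.3
eef_pos: [0.5857, 0.2496, 0.0395]
tool_rot: [0.998, -0.06, -0.001, 0.001]
ft_force: [-0.3, 0.1, -0.8]
grip_width: 0.0158
clock 5.3 tcp [0.5857 0.2496 0.0395] head -6.8 tilt 0.16 q [ 0.4   0.66  0.1   1.01 -0.    2.09] F [-0.3  0.1 -0.8] w 15.8
cm [0.04 0.06 0.35]
crop origin [307 107]
```

View pics/s4.png

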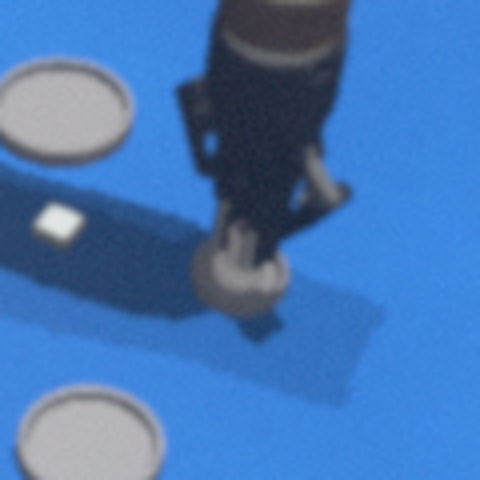

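The bush is inside the rim, about centred. I'll lower the last few millimetres and watch the force.

```bash
python3 -m inch '[[[1,0,0,0.1,0],[1,0,0,0.2,0],[1,0,0,0.3,0],[1,0,0,0.35,0],[1,0,0,0.35,0]]]'; python3 go.py .586 .249 .036
```

```text
clock: 5.98
eef_pos: [0.5857, 0.2497, 0.0362]
tool_rot: [0.998, -0.06, -0.001, 0.001]
ft_force: [-0.2, -0.3, 0.2]
grip_width: 0.0157
clock 5.97 tcp [0.5857 0.2497 0.0362] head -6.8 tilt 0.14 q [ 0.4   0.66  0.1   1.01 -0.    2.09] F [-0.2 -0.3  0.2] w 15.7
cm [0.03 0.07 0.02]
```

```bash
python3 -m inch '[[[1,0,0,0.1,0],[1,0,0,0.15,0],[1,0,0,0.2,0],[1,0,0,0.2,0],[1,0,0,0.2,0]]]'; python3 go.py .586 .249 .036
```

```text
clock: 6.6
eef_pos: [0.5858, 0.2497, 0.0361]
tool_rot: [0.998, -0.06, -0.001, 0.001]
ft_force: [-4.3, -1.4, 9.5]
grip_width: 0.0153
clock 6.6 tcp [0.5858 0.2497 0.0361] head -6.8 tilt 0.09 q [ 0.4   0.66  0.09  1.01 -0.    2.09] F [-4.3 -1.4  9.5] w 15.3
cm [0.03 0.06 0.01]
```

Contact at 9.5 N, so it is on the floor. Releasing to 4 cm, then lifting.

```bash
python3 -m inch '[[[2.2,0,0,0,0],[3,0,0,0,0],[4,0,0,0,0],[4.5,0,0,0,0],[4.5,0,0,0,0]]]';python3 -m inch '[[[4.5,0,0,-1,0],[4.5,0,0,-3,0],[4.5,0,0,-6,0],[4.5,0,0,-10,0],[4.5,0,0,-10,0]]]'; python3 go.py .474 .418 .12 ;python3 snap.py scene s5 .586 .249
```

```text
clock: 7.22
eef_pos: [0.5857, 0.2496, 0.0358]
tool_rot: [0.998, -0.06, -0.001, 0.001]
ft_force: [0.6, 0.4, -0.2]
grip_width: 0.0452
clock: 7.85
eef_pos: [0.5886, 0.2509, 0.1411]
tool_rot: [0.998, -0.059, 0.004, -0.001]
ft_force: [1.0, 0.4, -0.0]
grip_width: 0.0449
clock 7.85 tcp [0.5886 0.2509 0.1411] head -6.8 tilt 0.44 q [ 0.4   0.57  0.23  1.22 -0.    2.09] F [ 1.   0.4 -0. ] w 44.9
cm [-13.38 -15.22   2.07]
crop origin [307 107]
```

View pics/s5.png

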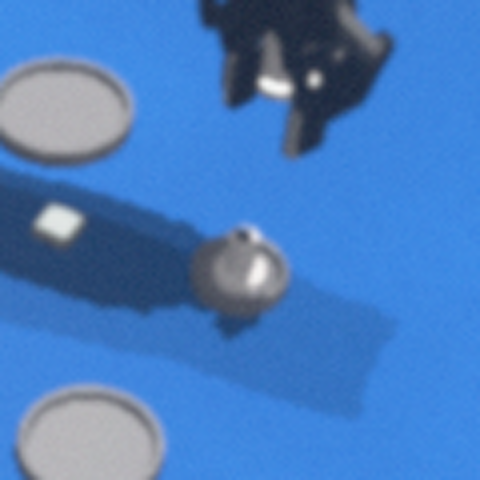

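The small bush stands upright in its nest. Next is the large bush.

```bash
python3 -m inch '[[[6,-4.5,-5,1,-5],[7,-9,-10,1,-10],[7,-13.4,-15.2,1,-15],[7,-13.4,-15.2,2,-15],[7,-13.4,-15.2,2,-15]]]'; python3 go.py .474 .418 .031
```

```text
clock: 8.52
eef_pos: [0.4707, 0.417, 0.1164]
tool_rot: [0.997, 0.072, 0.0, 0.001]
ft_force: [0.1, 0.2, 0.3]
grip_width: 0.0701
clock 8.53 tcp [0.4707 0.417  0.1164] head 8.3 tilt 0.13 q [ 0.73  0.57  0.16  1.16 -0.    2.15] F [0.1 0.2 0.3] w 70.1
cm [ 0.34 -0.06  8.54]
```

```bash
python3 -m inch '[[[7,0.3,0,2.5,0],[7,0.3,0,5,0],[7,0.3,0,7,0],[7,0.3,0,8.3,0],[7,0.3,0,8.5,0]]]'; python3 go.py .474 .418 .031;python3 snap.py scene s6 .474 .418
```

```text
clock: 9.15
eef_pos: [0.474, 0.4156, 0.0302]
tool_rot: [0.997, 0.071, -0.001, 0.002]
ft_force: [-1.3, 0.3, -0.6]
grip_width: 0.0699
clock 9.15 tcp [0.474  0.4156 0.0302] head 8.2 tilt 0.23 q [ 0.72  0.66  0.07  0.99 -0.    2.15] F [-1.3  0.3 -0.6] w 69.9
cm [ 0.04 -0.24 -0.08]
crop origin [319  55]
```

View pics/s6.png

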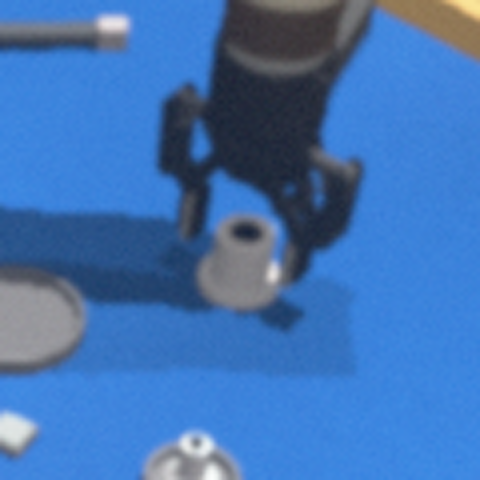

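The large bush (crop (245,250)) is between the pads. I'm correcting 2 mm sideways while closing.

```bash
python3 -m inch '[[[7,0,-0.2,0,0],[3,0,-0.2,0,0],[3,0,-0.2,0,0],[3,0,-0.2,0,0],[3,0,-0.2,0,0]]]';python3 go.py;python3 -m inch '[[[3,0,-0.2,-0.5,0],[3,0,-0.2,-2,0],[3,0,-0.2,-4,0],[3,0,-0.2,-7,0],[3,0,-0.2,-8,0]]]'; python3 go.py .623 .085 .11 ;python3 snap.py scene s7 .474 .418
```

```text
clock: 9.82
eef_pos: [0.4744, 0.4188, 0.032]
tool_rot: [0.997, 0.072, 0.001, 0.001]
ft_force: [-0.0, -0.7, 6.0]
grip_width: 0.038
clock 9.82 tcp [0.4744 0.4188 0.032 ] head 8.2 tilt 0.12 q [ 0.72  0.66  0.08  0.99 -0.    2.15] F [-0.  -0.7  6. ] w 38.0
clock: 10.45
eef_pos: [0.475, 0.4219, 0.1147]
tool_rot: [0.997, 0.072, 0.002, -0.0]
ft_force: [0.1, 1.2, -1.4]
grip_width: 0.0387
clock 10.45 tcp [0.475  0.4219 0.1147] head 8.2 tilt 0.28 q [ 0.73  0.58  0.18  1.16 -0.    2.15] F [ 0.1  1.2 -1.4] w 38.7
cm [ 9.84 35.46  0.5 ]
crop origin [319  55]
```

View pics/s7.png

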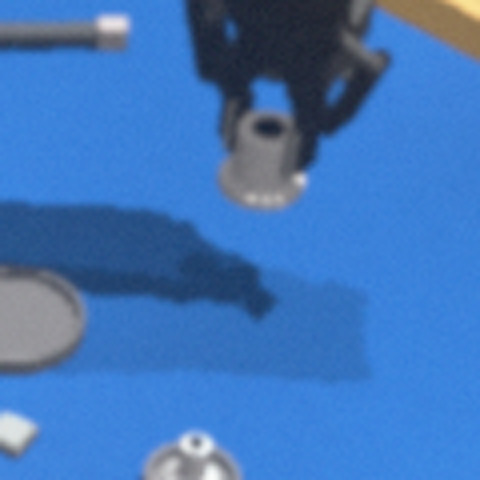

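Held upright. The underside is about 32 mm below the TCP. Carrying to the large nest.

```bash
python3 -m inch '[[[3,1.2,4,0,0],[3,2.8,10,0,0],[3,4.4,16,0,0],[3,6.1,22,0,0],[3,7.7,28,0,0]]]'; python3 go.py .623 .085 .11
```

```text
clock: 11.12
eef_pos: [0.5913, 0.1539, 0.1142]
tool_rot: [0.997, 0.072, 0.002, -0.0]
ft_force: [1.4, 1.2, -1.6]
grip_width: 0.0382
clock 11.12 tcp [0.5913 0.1539 0.1142] head 8.2 tilt 0.22 q [0.25 0.54 0.1  1.13 0.   1.68] F [ 1.4  1.2 -1.6] w 38.2
cm [2.16 7.27 0.43]
```

```bash
python3 -m inch '[[[3,1,4,0,0],[3,1.6,6,0,0],[3,2,7.2,0,0],[3,2,7.2,0,0],[3,2,7.2,0,0]]]'; python3 go.py .623 .085 .041;python3 snap.py scene s8 .623 .085
```

```text
clock: 11.75
eef_pos: [0.6208, 0.087, 0.1141]
tool_rot: [0.997, 0.073, 0.002, -0.001]
ft_force: [0.5, 0.5, -1.3]
grip_width: 0.0382
clock 11.75 tcp [0.6208 0.087  0.1141] head 8.3 tilt 0.2 q [0.14 0.57 0.15 1.15 0.   1.56] F [ 0.5  0.5 -1.3] w 38.2
cm [0.16 0.24 7.31]
crop origin [270 151]
```

View pics/s8.png

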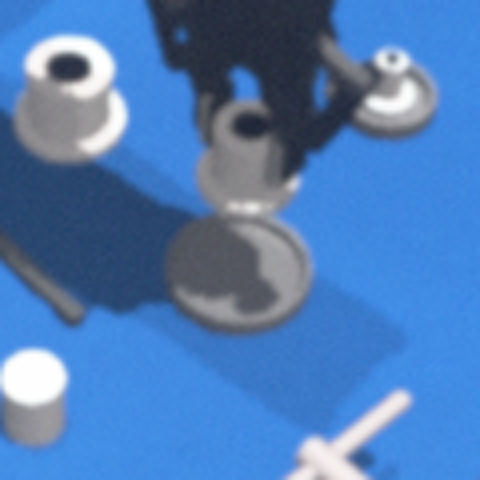

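The large bush is above the large nest (crop (240,270)). Lowering.

```bash
python3 -m inch '[[[3,0.2,0.2,2,0],[3,0.2,0.2,4,0],[3,0.2,0.2,6,0],[3,0.2,0.2,7,0],[3,0.2,0.2,7.3,0]]]';python3 go.py .623 .085 .038; python3 -m inch '[[[3,0,0,0.1,0],[3,0,0,0.2,0],[3,0,0,0.3,0],[3,0,0,0.4,0],[3,0,0,0.4,0]]]';python3 go.py .623 .085 .038;python3 snap.py scene s9 .623 .085
```

```text
clock: 12.42
eef_pos: [0.6228, 0.0862, 0.0407]
tool_rot: [0.997, 0.073, 0.001, -0.001]
ft_force: [-0.2, 0.1, -1.2]
grip_width: 0.0382
clock 12.43 tcp [0.6228 0.0862 0.0407] head 8.4 tilt 0.15 q [0.14 0.64 0.07 1.   0.   1.56] F [-0.2  0.1 -1.2] w 38.2
cm [-0.    0.12  0.27]
clock: 13.05
eef_pos: [0.6233, 0.0863, 0.038]
tool_rot: [0.997, 0.073, 0.002, -0.001]
ft_force: [-1.9, 0.4, 5.2]
grip_width: 0.0383
clock 13.05 tcp [0.6233 0.0863 0.038 ] head 8.4 tilt 0.23 q [0.14 0.64 0.06 0.99 0.   1.56] F [-1.9  0.4  5.2] w 38.3
cm [-0.05  0.12  0.  ]
crop origin [270 151]
```

View pics/s9.png

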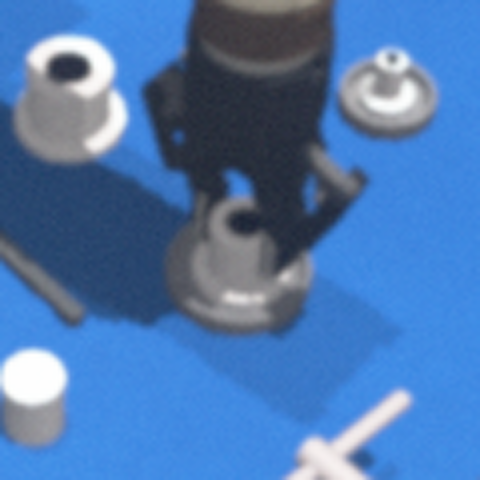

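Seated in the well with 5 N of contact. Releasing and lifting.

```bash
python3 -m inch '[[[4.5,0,0,0,0],[5.5,0,0,0,0],[6.5,0,0,0,0],[6.8,0,0,0,0],[6.8,0,0,0,0]]]';python3 -m inch '[[[6.8,0,0,-1,0],[6.8,0,0,-3,0],[7.5,0,0,-6,0],[8,0,0,-9,0],[8,0,0,-9,0]]]'; python3 go.py .4655 .0945 .11 ;python3 snap.py scene s10 .55 .085
```

```text
clock: 13.72
eef_pos: [0.6232, 0.0863, 0.0379]
tool_rot: [0.997, 0.073, 0.002, -0.001]
ft_force: [-0.6, -1.4, 1.0]
grip_width: 0.0682
clock: 14.35
eef_pos: [0.6253, 0.0864, 0.1319]
tool_rot: [0.997, 0.073, 0.005, -0.001]
ft_force: [-1.1, -0.0, -0.5]
grip_width: 0.0798
clock 14.35 tcp [0.6253 0.0864 0.1319] head 8.4 tilt 0.64 q [0.14 0.56 0.18 1.18 0.   1.56] F [-1.1 -0.  -0.5] w 79.8
cm [-15.72  -3.13   2.02]
crop origin [247 133]
```

View pics/s10.png

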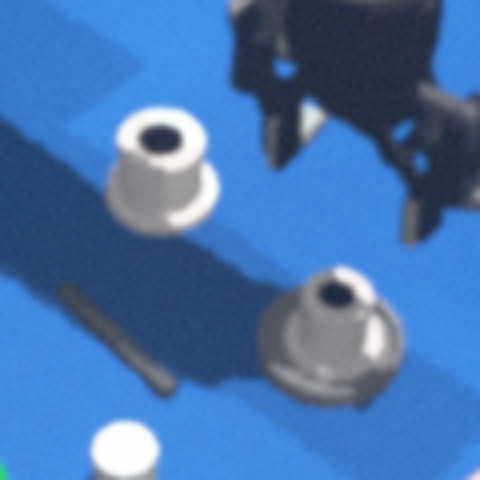

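The large bush is placed. The xlarge bush (crop (160,170)) is next.

```bash
python3 -m inch '[[[8,-5,-1,0.5,0],[8,-10,-2,1,0],[8,-15.7,-3.1,1.5,0],[8,-15.7,-3.1,2,0],[8,-15.7,-3.1,2,0]]]'; python3 go.py .4655 .0945 .034
```

```text
clock: 15.02
eef_pos: [0.464, 0.094, 0.1082]
tool_rot: [0.997, 0.073, 0.003, -0.001]
ft_force: [0.6, 0.0, -0.1]
grip_width: 0.08
clock 15.03 tcp [0.464  0.094  0.1082] head 8.4 tilt 0.4 q [ 0.2   0.29 -0.3   0.97  0.    1.62] F [ 0.6  0.  -0.1] w 80.0
cm [ 0.1  -0.02  7.42]
```

```bash
python3 -m inch '[[[8,0.1,0,2.5,0],[8,0.1,0,5,0],[8,0.1,0,6.5,0],[8,0.1,0,7.3,0],[8,0.1,0,7.4,0]]]'; python3 go.py .4655 .0945 .034;python3 snap.py scene s11 .4655 .0945
```

```text
clock: 15.65
eef_pos: [0.4664, 0.0943, 0.0339]
tool_rot: [0.997, 0.073, 0.003, -0.001]
ft_force: [0.2, -0.3, -0.1]
grip_width: 0.0801
clock 15.65 tcp [0.4664 0.0943 0.0339] head 8.4 tilt 0.4 q [ 0.2   0.4  -0.39  0.78  0.    1.62] F [ 0.2 -0.3 -0.1] w 80.1
cm [-0.08 -0.03 -0.01]
crop origin [227 111]
```

View pics/s11.png

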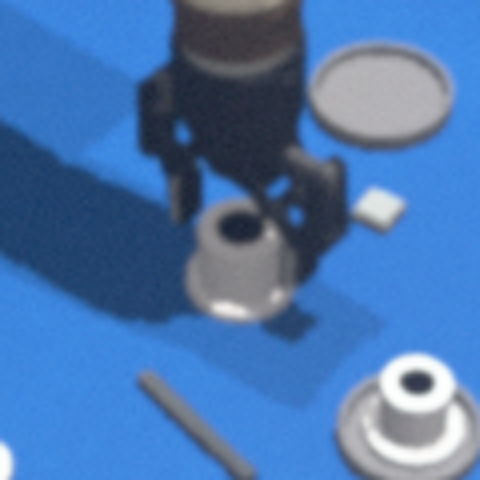

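The xlarge bush (crop (240,255)) is between the pads. Closing and lifting.

```bash
python3 -m inch '[[[4,0,0,0,0],[4,0,0,0,0],[4,0,0,0,0],[4,0,0,0,0],[4,0,0,0,0]]]';python3 go.py;python3 -m inch '[[[4,0,0,-0.5,0],[4,0,0,-2,0],[4,0,0,-4,0],[4,0,0,-7,0],[4,0,0,-8,0]]]'; python3 go.py .4045 .272 .115 ;python3 snap.py scene s12 .4655 .0945
```

```text
clock: 16.32
eef_pos: [0.467, 0.0945, 0.0352]
tool_rot: [0.997, 0.073, 0.005, -0.001]
ft_force: [-1.5, -0.9, 5.1]
grip_width: 0.0505
clock 16.32 tcp [0.467  0.0945 0.0352] head 8.4 tilt 0.53 q [ 0.2   0.39 -0.39  0.78  0.    1.62] F [-1.5 -0.9  5.1] w 50.5
clock: 16.95
eef_pos: [0.4673, 0.0945, 0.1167]
tool_rot: [0.997, 0.073, 0.006, -0.001]
ft_force: [0.6, -0.1, -3.8]
grip_width: 0.0504
clock 16.95 tcp [0.4673 0.0945 0.1167] head 8.4 tilt 0.69 q [ 0.2   0.29 -0.29  0.98  0.    1.62] F [ 0.6 -0.1 -3.8] w 50.4
cm [ -3.62 -18.48   0.15]
crop origin [227 111]
```

View pics/s12.png

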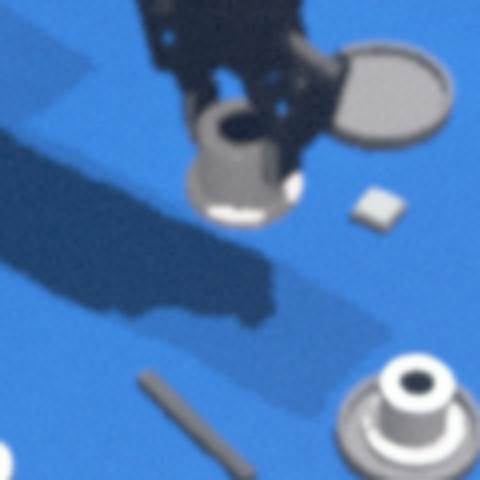

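Held upright. Moving to the xlarge nest.

```bash
python3 -m inch '[[[4,-0.8,-4,0,0],[4,-1.8,-9,0,0],[4,-2.8,-14,0,0],[4,-3.4,-17.5,0,0],[4,-3.6,-18.5,0,0]]]'; python3 go.py .4045 .272 .044;python3 snap.py scene s13 .4045 .272
```

```text
clock: 17.62
eef_pos: [0.4034, 0.2737, 0.1157]
tool_rot: [0.997, 0.075, 0.005, -0.001]
ft_force: [0.4, -0.3, -3.0]
grip_width: 0.0504
clock 17.62 tcp [0.4034 0.2737 0.1157] head 8.6 tilt 0.62 q [ 0.6   0.31 -0.26  0.99 -0.    2.02] F [ 0.4 -0.3 -3. ] w 50.4
cm [0.01 0.19 7.17]
crop origin [262  67]
```

View pics/s13.png

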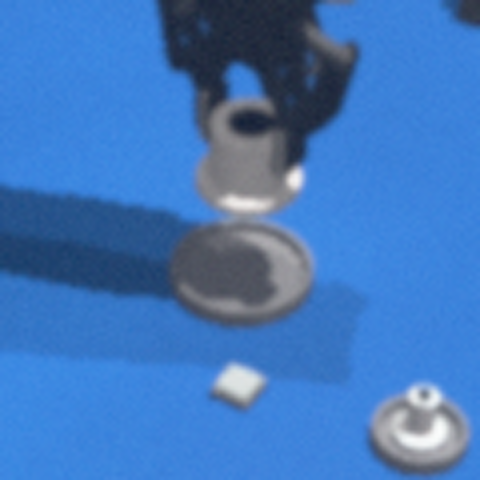

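It is over the xlarge nest (crop (242,272)). Lowering.

```bash
python3 -m inch '[[[4,0,0.2,2,0],[4,0,0.2,4,0],[4,0,0.2,6,0],[4,0,0.2,7,0],[4,0,0.2,7.2,0]]]';python3 go.py .4045 .272 .041; python3 -m inch '[[[4,0,0,0.1,0],[4,0,0,0.2,0],[4,0,0,0.3,0],[4,0,0,0.4,0],[4,0,0,0.4,0]]]';python3 go.py .4045 .272 .041;python3 snap.py scene s14 .4045 .272
```

```text
clock: 18.3
eef_pos: [0.4042, 0.271, 0.043]
tool_rot: [0.997, 0.074, 0.004, -0.0]
ft_force: [0.3, 0.6, -3.5]
grip_width: 0.0502
clock 18.3 tcp [0.4042 0.271  0.043 ] head 8.5 tilt 0.52 q [ 0.59  0.4  -0.35  0.81 -0.    2.01] F [ 0.3  0.6 -3.5] w 50.2
cm [ 0.04 -0.1   0.2 ]
clock: 18.92
eef_pos: [0.4047, 0.2712, 0.0412]
tool_rot: [0.997, 0.074, 0.005, -0.001]
ft_force: [-3.0, -2.9, 11.8]
grip_width: 0.0504
clock 18.93 tcp [0.4047 0.2712 0.0412] head 8.5 tilt 0.63 q [ 0.59  0.4  -0.35  0.8  -0.    2.01] F [-3.  -2.9 11.8] w 50.4
cm [-0.01 -0.08  0.02]
crop origin [262  67]
```

View pics/s14.png

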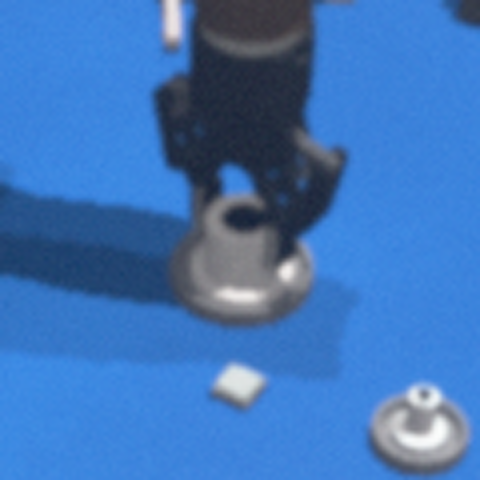

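Seated. Releasing and lifting.

```bash
python3 -m inch '[[[5.6,0,0,0,0],[6.5,0,0,0,0],[7.5,0,0,0,0],[8,0,0,0,0],[8,0,0,0,0]]]';python3 -m inch '[[[8,0,0,-1,0],[8,0,0,-3,0],[8,0,0,-6,0],[7,0,0,-10,0],[6,0,0,-11,0]]]'; python3 go.py .4765 -.118 .13 40 ;python3 snap.py scene s15 .4045 .272
```

```text
clock: 19.6
eef_pos: [0.4046, 0.2712, 0.041]
tool_rot: [0.997, 0.074, 0.005, -0.001]
ft_force: [-0.1, -0.6, 0.4]
grip_width: 0.0798
clock: 20.23
eef_pos: [0.4051, 0.272, 0.1544]
tool_rot: [0.997, 0.074, 0.008, -0.002]
ft_force: [0.3, 0.7, 0.2]
grip_width: 0.06
clock 20.23 tcp [0.4051 0.272  0.1544] head 8.5 tilt 0.94 q [ 0.59  0.27 -0.21  1.08 -0.    2.02] F [0.3 0.7 0.2] w 60.0
cm [ 1.24 39.64  2.32]
roll -31.5
crop origin [262  67]
```

View pics/s15.png

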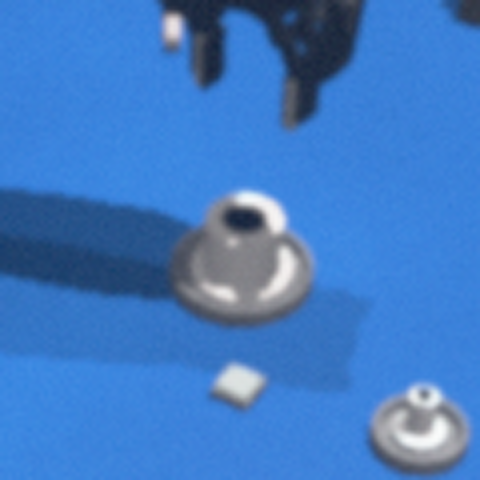

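The xlarge bush stands in its nest. Now the medium bush.

```bash
python3 -m inch '[[[5.5,0,6,0,-7],[5.5,0.3,12,0,-14],[5.5,0.6,18,0,-21],[5.5,0.9,24,0,-28],[5.5,1.1,30,0,-32]]]'; python3 go.py .4765 -.118 .11 40
```

```text
clock: 20.9
eef_pos: [0.4597, -0.0249, 0.1525]
tool_rot: [0.938, 0.348, 0.007, -0.0]
ft_force: [1.1, 1.2, -0.6]
grip_width: 0.055
clock 20.9 tcp [ 0.4597 -0.0249  0.1525] head 40.7 tilt 0.85 q [-0.06  0.22 -0.28  1.06  0.01  0.8 ] F [ 1.1  1.2 -0.6] w 55.0
cm [-4.85  8.13  4.22]
roll 0.7
```

```bash
python3 -m inch '[[[5.5,-2,4,1,0],[5.5,-4,7,2,0],[5.5,-4.8,8.1,3,0],[5.5,-4.8,8.1,4.2,0],[5.5,-4.8,8.1,4.2,0]]]'; python3 go.py .4765 -.118 .031 40;python3 snap.py scene s16 .4765 -.118
```

```text
clock: 21.52
eef_pos: [0.4753, -0.116, 0.1086]
tool_rot: [0.937, 0.348, 0.006, -0.002]
ft_force: [-0.1, 0.8, -0.1]
grip_width: 0.0553
clock 21.52 tcp [ 0.4753 -0.116   0.1086] head 40.8 tilt 0.71 q [-0.24  0.32 -0.26  0.98  0.01  0.61] F [-0.1  0.8 -0.1] w 55.3
cm [-0.13  0.22  7.76]
roll 0.8
crop origin [158 160]
```

View pics/s16.png

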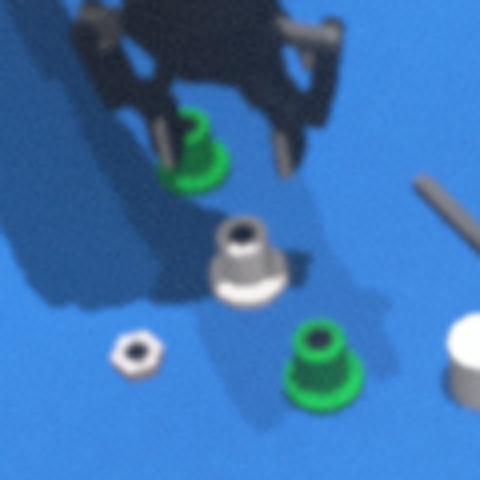

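The aluminium medium bush is at crop (245,260), with green bushes either side at (190,155) and (320,365). The jaw axis is clear of both. Descending.

```bash
python3 -m inch '[[[5.5,-0.1,0.2,2.5,0],[5.5,-0.1,0.2,5,0],[5.5,-0.1,0.2,7,0],[5.5,-0.1,0.2,7.7,0],[5.5,-0.1,0.2,7.8,0]]]'; python3 go.py .4765 -.118 .031;python3 snap.py scene s17 .4765 -.118
```

```text
clock: 22.2
eef_pos: [0.4776, -0.117, 0.0317]
tool_rot: [0.937, 0.349, 0.007, -0.001]
ft_force: [0.3, 0.2, 0.4]
grip_width: 0.055
clock 22.2 tcp [ 0.4776 -0.117   0.0317] head 40.9 tilt 0.78 q [-0.25  0.42 -0.35  0.79  0.01  0.61] F [0.3 0.2 0.4] w 55.0
cm [-0.15  0.    0.06]
crop origin [158 160]
```

View pics/s17.png

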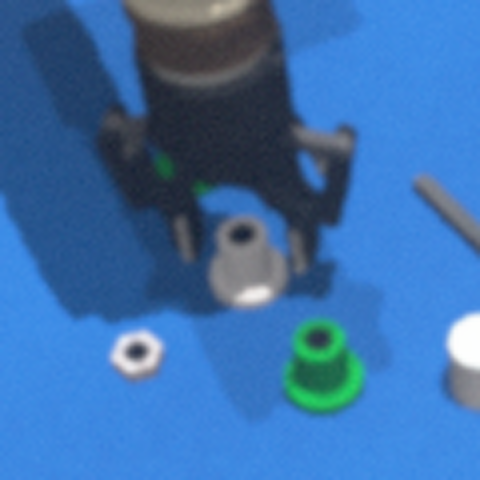

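```bash
python3 -m inch '[[[2,-0.1,0,0,0],[2,-0.1,0,0,0],[2,-0.1,0,0,0],[2,-0.1,0,0,0],[2,-0.1,0,0,0]]]';python3 go.py;python3 -m inch '[[[2,0,0,-0.5,0],[2,0,0,-2,0],[2,0,0,-4,0],[2,0,0,-7,0],[2,0,0,-9,0]]]'; python3 go.py .600 -.2825 .12 ;python3 snap.py scene s18 .4765 -.118
```

```text
clock: 22.88
eef_pos: [0.478, -0.1181, 0.0332]
tool_rot: [0.937, 0.349, 0.008, -0.0]
ft_force: [-1.3, 1.5, 6.0]
grip_width: 0.0256
clock 22.88 tcp [ 0.478  -0.1181  0.0332] head 40.8 tilt 0.91 q [-0.25  0.42 -0.35  0.79  0.01  0.61] F [-1.3  1.5  6. ] w 25.6
clock: 23.5
eef_pos: [0.4773, -0.1189, 0.1255]
tool_rot: [0.937, 0.349, 0.009, 0.0]
ft_force: [0.2, 0.0, -0.8]
grip_width: 0.0259
clock 23.5 tcp [ 0.4773 -0.1189  0.1255] head 40.8 tilt 1.02 q [-0.25  0.3  -0.24  1.01  0.01  0.61] F [ 0.2  0.  -0.8] w 25.9
cm [-1.42 20.4   0.66]
crop origin [158 160]
```

View pics/s18.png

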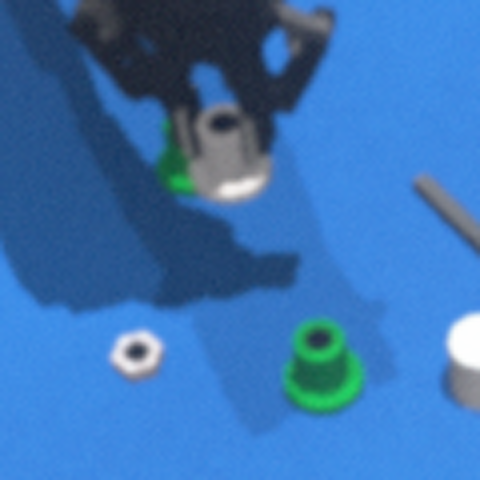

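The medium bush is held upright and the green ones are untouched. Carrying to the medium nest.

```bash
python3 -m inch '[[[2,-0.3,5,0,0],[2,-0.7,10.5,0,0],[2,-1,16,0.3,0],[2,-1.3,19.5,0.5,0],[2,-1.4,20.4,0.6,0]]]'; python3 go.py .600 -.2825 .043;python3 snap.py scene s19 .600 -.2825
```

```text
clock: 24.18
eef_pos: [0.6021, -0.2845, 0.1228]
tool_rot: [0.937, 0.348, 0.01, 0.001]
ft_force: [-0.9, 0.4, -1.1]
grip_width: 0.026
clock 24.18 tcp [ 0.6021 -0.2845  0.1228] head 40.7 tilt 1.21 q [-0.45  0.63  0.28  1.2   0.01  0.41] F [-0.9  0.4 -1.1] w 26.0
cm [-0.17 -0.37  7.98]
crop origin [128 239]
```

View pics/s19.png

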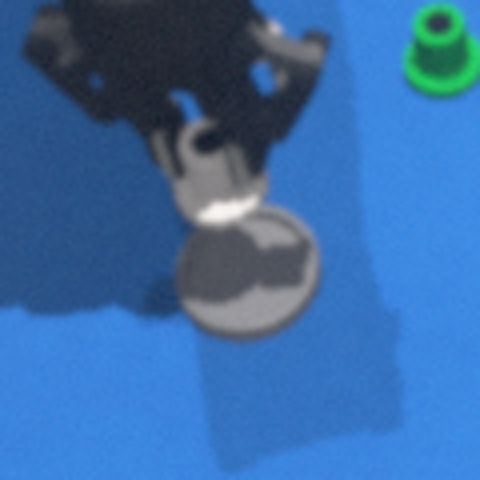

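It is over the medium nest (crop (250,270)). Lowering.

```bash
python3 -m inch '[[[2,-0.2,-0.4,2,0],[2,-0.2,-0.4,4,0],[2,-0.2,-0.4,6,0],[2,-0.2,-0.4,7.6,0],[2,-0.2,-0.4,8,0]]]';python3 go.py .600 -.2825 .0392; python3 -m inch '[[[2,0,0,0.1,0],[2,0,0,0.2,0],[2,0,0,0.3,0],[2,0,0,0.4,0],[2,0,0,0.5,0]]]';python3 go.py .600 -.2825 .0392;python3 snap.py scene s20 .600 -.2825
```

```text
clock: 24.85
eef_pos: [0.5982, -0.281, 0.0415]
tool_rot: [0.937, 0.348, 0.009, 0.0]
ft_force: [-0.5, 0.5, -1.0]
grip_width: 0.026
clock 24.85 tcp [ 0.5982 -0.281   0.0415] head 40.8 tilt 1.07 q [-0.44  0.69  0.16  1.03  0.01  0.41] F [-0.5  0.5 -1. ] w 26.0
cm [0.03 0.23 0.23]
clock: 25.48
eef_pos: [0.5989, -0.2813, 0.0392]
tool_rot: [0.937, 0.348, 0.01, 0.001]
ft_force: [-4.1, 2.4, 14.2]
grip_width: 0.0261
clock 25.48 tcp [ 0.5989 -0.2813  0.0392] head 40.8 tilt 1.17 q [-0.44  0.69  0.16  1.02  0.01  0.41] F [-4.1  2.4 14.2] w 26.1
cm [0.   0.16 0.  ]
crop origin [128 239]
```

View pics/s20.png

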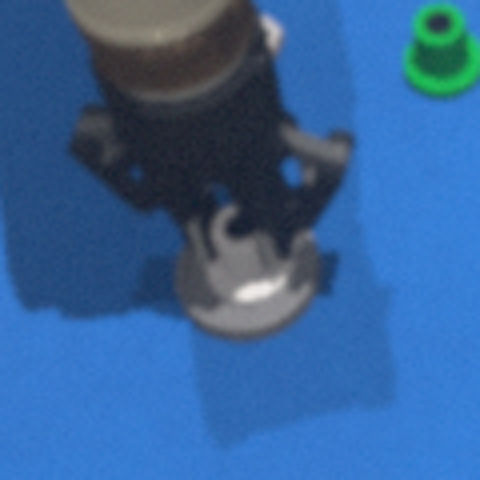

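Seated with 14 N. Releasing, lifting and moving clear toward the base for a final check.

```bash
python3 -m inch '[[[3.2,0,0,0,0],[4,0,0,0,0],[5,0,0,0,0],[5.5,0,0,0,0],[5.5,0,0,0,0]]]';python3 -m inch '[[[5.5,0,0,-1,0],[5.5,0,0,-3,0],[5.5,0,0,-6,0],[5.5,0,0,-10,0],[5.5,0,0,-14,0]]]'; python3 go.py .28 -.40 .24
```

```text
clock: 26.15
eef_pos: [0.5988, -0.2812, 0.0389]
tool_rot: [0.937, 0.348, 0.01, 0.001]
ft_force: [-0.1, 0.4, -0.7]
grip_width: 0.0554
clock: 26.78
eef_pos: [0.596, -0.2819, 0.1808]
tool_rot: [0.937, 0.348, 0.01, 0.001]
ft_force: [-0.1, -0.2, -1.1]
grip_width: 0.0546
clock 26.77 tcp [ 0.596  -0.2819  0.1808] head 40.8 tilt 1.18 q [-0.45  0.58  0.35  1.32  0.01  0.41] F [-0.1 -0.2 -1.1] w 54.6
cm [-31.53 -11.63  -6.6 ]
```

```bash
python3 -m inch '[[[5.5,-5,-2,-3,0],[5.5,-11,-4,-6,0],[5.5,-17,-6,-6.5,0],[5.5,-23,-8.5,-6.5,0],[5.5,-29,-10.5,-6.5,0]]]'; python3 go.py .2 -.45 .24
python3 - <<'E'
from meas import *
for n in("top","scene"):
    p,d=optics.camera(n); np.savez(f"pics/{n}9.npz",p=p,d=d); cv2.imwrite(f"pics/{n}9.png",p[:,:,::-1]); c=cam(n); P=cloud(c,d); hsv=cv2.cvtColor(p,cv2.COLOR_RGB2HSV)
    z=np.load(f"pics/{n}0.npz"); P0=cloud(c,z['d'])
    off=np.array([0.0,0.0])
    NT={'small':(.5842,.2524),'medium':(.5983,-.2804),'large':(.6214,.0876),'xlarge':(.4027,.2755)}; NS={'small':(.5878,.246),'medium':(.6013,-.2848),'large':(.6243,.0822),'xlarge':(.4068,.2687)}
    for k,(a,b) in (NT if n=='top' else NS).items():
        h=B[k][2]/1000+.006
        q=P[(np.hypot(P[...,0]-a,P[...,1]-b)<.05)&(P[...,2]>h-.007)&(P[...,2]<h+.02)&(hsv[...,1]<90)]
        A=np.c_[q[:,:2]-q[:,:2].mean(0),np.ones(len(q))]; co=np.linalg.lstsq(A,q[:,2],rcond=None)[0]
        print(n,k,'top',q[:,:2].mean(0).round(4),len(q),'zmean',q[:,2].mean().round(4),'expect',h,'off mm',((q[:,:2].mean(0)-[a,b])*1000).round(1),'tilt',np.hypot(*co[:2]).round(3))
    for k,(a,b,h) in {'slug':(.616,-.062,.042),'hex':(.482,-.416,.038)}.items():
        f=lambda Q:Q[(np.hypot(Q[...,0]-a,Q[...,1]-b)<.04)&(Q[...,2]>h-.007)&(Q[...,2]<h+.01)]
        print(n,k,'moved mm',((f(P).mean(0)-f(P0).mean(0))*1000).round(1),len(f(P)),len(f(P0)))
E
```

```text
clock: 27.4
eef_pos: [0.3153, -0.3884, 0.2411]
tool_rot: [0.937, 0.349, 0.01, 0.002]
ft_force: [-0.1, -0.6, -0.1]
grip_width: 0.0548
clock 27.4 tcp [ 0.3153 -0.3884  0.2411] head 40.8 tilt 1.23 q [-0.9   0.23 -0.01  1.31  0.02 -0.04] F [-0.1 -0.6 -0.1] w 54.8
cm [-12.75  -2.87  -0.16]
top small top [0.5852 0.2503] 32 zmean 0.0408 expect 0.041999999999999996 off mm [ 1.  -2.1] tilt 0.202
top medium top [ 0.5979 -0.2777] 72 zmean 0.0449 expect 0.046 off mm [-0.4  2.7] tilt 0.075
top large top [0.6222 0.0877] 144 zmean 0.0498 expect 0.049999999999999996 off mm [0.8 0.1] tilt 0.018
top xlarge top [0.4042 0.2726] 260 zmean 0.0533 expect 0.054 off mm [ 1.5 -2.9] tilt 0.009
top slug moved mm [0.1 0.1 0.2] 100 103
top hex moved mm [ 0.2 -0.1 -0.1] 140 138
scene small top [0.5868 0.2458] 35 zmean 0.0396 expect 0.041999999999999996 off mm [-1.  -0.2] tilt 0.091
scene medium top [ 0.6004 -0.2824] 150 zmean 0.0441 expect 0.046 off mm [-0.9  2.4] tilt 0.042
scene large top [0.6251 0.0831] 215 zmean 0.048 expect 0.049999999999999996 off mm [0.8 0.9] tilt 0.036
scene xlarge top [0.4073 0.2682] 215 zmean 0.0514 expect 0.054 off mm [ 0.5 -0.5] tilt 0.029
scene slug moved mm [-0.1 -0.1  0. ] 180 180
scene hex moved mm [ 0.1 -0.2 -0. ] 299 294
```

View pics/scene9.png

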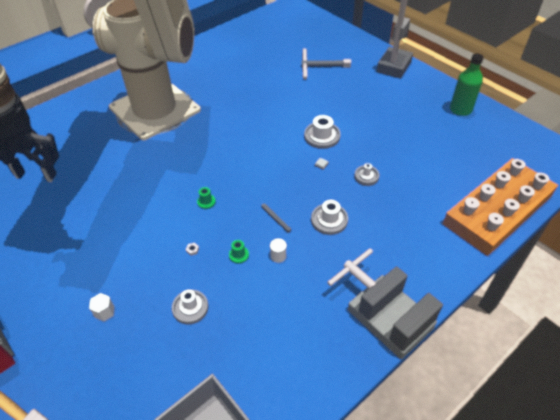

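View pics/top9.png

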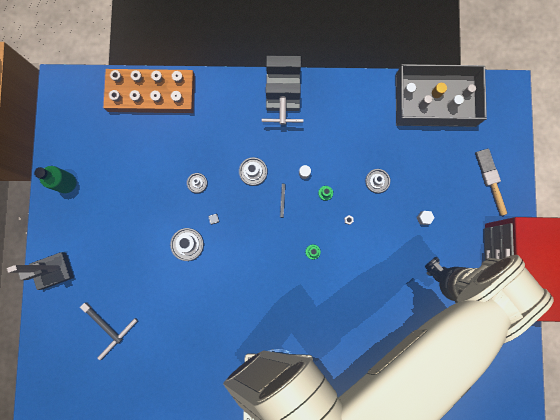

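Both pictures show all four bushes standing in their own nests: scene (367,172), (190,300), (330,212), (322,128). The slug (278,250) and hex blank (101,307) have not moved. Handing in.

```bash
python3 -c "
from workcell import ticket
print(ticket.job_done())"; python3 go.py
```

```text
the job is handed in; nothing more can be done
None
the job is handed in; nothing more can be done
```

I gripped each of the four bushes by its hub, set it down in the nest of its own size until I felt contact (5–14 N), and handed the job in at about 27.5 s. No verdict is reported.

**Last checks, both cameras:**
- **Centring:** each bush axis is within about 3.5 mm of its nest's axis; 13 mm is allowed.
- **Height:** hub tops are within 0–3 mm of the height expected when seated. Small, medium and xlarge read low in both views, and large only in the scene view. The two views differ by a steady 3–7 mm sideways; I averaged them to aim.
- **Bystanders:** the plain cylinder and the hexagonal blank moved 0.3 mm or less, and the arm ended clear of everything.

**One check that disagreed:** the tilt fit for the small bush came out at 0.20 rad from the top camera and 0.09 rad from the scene camera, against a 0.1 rad limit. It used only about 35 noisy depth pixels across an 18 mm hub. Its height, its position and the pictures show it upright, so I took the fit as noise and did not re-measure. The other three bushes read 0.075 rad or less.

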